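# Invert the red jar in its hand tumbler and bring it back upright

### The arm

A 7-joint arm with a two-finger parallel gripper is mounted at the origin on the work surface. World frame = base frame: x ahead of the robot, y to its left, z up, the work surface at z = 0. Lengths are in mm, angles in rad, forces in N, time in s.
With the tool pointing down it reaches from about 425 to 950 mm from the base axis. Payload 4.7 kg.
Tool frame: the origin (TCP) lies at the very end of the fingers, on their centre line; the grasp point (between the pads) lies bot.grasp_offset behind it (bot.grasp_offset is the distance from the TCP to the grasp point, in mm); z points along the fingers, x is the direction in which the jaws open and shut, and the axes are right-handed (so a half turn about z gives the same grasp; the last joint's range is limited). The gripper opens to 85 mm and grips with 20 to 120 N. Pads are 22 mm wide; open, the fingers measure 114 mm over their backs; the gripper's body (76 mm by 85 mm) begins 54 mm behind the grasp point. The pads swing forward as they close: fully open they stand 13 mm farther back than shut.
Start: joints at [1.267, 0.469, -0.049, 1.532, 0.024, 1.141, -0.082], TCP at [183.211, -649.679, 231.335] pointing down, gripper open.
Joint ranges: [-2.59, 2.59], [-0.33, 1.99], [-1.39, 1.29], [0.1, 2.45], [-1.04, 4.18], [0.21, 1.99], [-2.66, 2.66]. Speed limits (rad/s): [2.57, 2.57, 3.14, 3.14, 3.14, 3.14, 3.14].

### API

Orientations are given as [roll, pitch, yaw] about the fixed x, y, z axes, in that order (R = Rz(yaw) Ry(pitch) Rx(roll)).
In Python, from cell import readout, read_camera, calibration, bot, recognise gives the robot as it stands.
- The arm moves only by the tool carry_out, never from a script. Its argument "steps" is a list of rows, each a list of 6 numbers: the shift along the tool's x, y, z in mm, then the turn, a rotation vector about the tool's x, y, z in rad. A call has 1 to 8 rows; each row shifts and turns the commanded pose from where the row before left it, along the tool's axes as they then stand; what a row does not reach is not made up. A row lasts 1/12 s, in which the tool goes at most 41.7 mm and 7.16 degrees, less where a joint would pass 70% of its speed; a pose out of reach is approached as far as the arm can. A call is refused whole if a number of a shift passes 41.7 or a number of a turn 0.125, either way. A call with a gripper value outside its range is refused whole. "gripper" is the opening, from 0 (shut) to 1 (fully open), set as the call begins (left out, the last holds). The fingers move at their own pace and stop on an object; the grip force is fixed at half the most. Time passes only in rows, so rows that do not move let the fingers close. It gives the time, the measured TCP pose, the force and the opening at its end, in the units of the state.
- readout.sense(): the state, without advancing time (a new reading comes with each control period).
- read_camera(name): name is "scene" or "top"; returns the picture (400x640x3 uint8, blue, green, red); there is no depth.
- calibration(name): a dict with "camera_matrix" (3x3 intrinsics, pixels), "pose" (4x4, takes a point from camera to world coordinates). Camera axes: x right, y down, z forward; pixel columns grow to the right and rows downward; lengths in mm; the calibration is good to about 2 mm. A picture is of the moment at which its call begins. calibration takes no time and is no camera call.
- bot.hand_in(): hands the job in, once; it reports no verdict.
Trained networks look in the newest picture that a camera, given by its name, has taken for a name from the list of things; names that differ only in an ending like _2 or _b are one class to them, and where a whole thing is asked for, a point or a joint stands for the part that bears it (a point fixed in the world has none). Each returns a list of dicts, best first, with "p" (0 to 1); they miss things now and then, are a little off and sometimes report something else, mostly with a low value. They report only what shows in the picture. A call takes as long as a camera call.
- recognise(camera, name): "point" ([x, y, z] in mm, in world coordinates, good to about 4 mm: the middle of the surface that is visible of it).
The state is a dict: "clock": time; "q": joint angles; "qvel": joint speeds; "joint_efforts": joint torques, N m; "position": TCP position; "tcp_rot": TCP orientation; "force": force on the tool from outside, world axes, zero at the start; "moment": the same for the moment, N m; "width": finger opening in mm.
Only numpy, scipy, OpenCV 4.12 (cv2) and the standard library are available. Lean on these libraries where they do the work, as an engineer would, in place of code of your own. Each camera call takes 0.05 s, during which the arm holds its last target.

### The job

Two closed sample jars are clamped in hand tumblers on the desk. Using its crank pin, swing the jar with the red cap over until it is upside down, keep it so for half a second or more, then swing it back upright and let go. Leave the tumbler with the blue-capped jar as it is.

Things in the scene. Friction and masses are not known exactly. Their poses are not given: they have to be found in the camera images.
- red_swing (a joint): The one to turn. Swing angle of the white jar with red cap and foot band (54 mm wide, 120 tall), clamped at its middle between two uprights (36 mm wide, 160 high, outer faces 58 mm from the jar's middle) on a fixed base. 0 = upright, 3.14 = cap down; stops at -0.06 and 3.2, starts at 0 to 0.3. Level axis 130 mm above the desk. Friction 0.12 N m (2 N at the pin); stays where left.
- red_pin (a point): On the centre line of the red jar's crank pin: yellow, level, 14 mm thick, 105 long, on the robot's side, parallel to the axis and 70 mm from it, on its left (+y) when upright; it goes up and over the top. Point 61 mm from the crank arm, 44 from the free end. Turns with the jar: x along the axis, away from the robot (turning is right-handed about it), y from axis to pin, z to the cap.
- blue_swing (a joint): Bystander. Swing angle of the white jar with blue cap and foot band (54 mm wide, 120 tall), clamped at its middle between two uprights (36 mm wide, 160 high, outer faces 58 mm from the jar's middle) on a fixed base. 0 = upright, 3.14 = cap down; stops at -0.06 and 3.2, starts at 0 to 0.3. Level axis 130 mm above the desk. Friction 0.12 N m (2 N at the pin); stays where left.
- blue_pin (a point): On the centre line of the blue jar's crank pin: yellow, level, 14 mm thick, 105 long, on the robot's side, parallel to the axis and 70 mm from it, on its left (+y) when upright; it goes up and over the top. Point 61 mm from the crank arm, 44 from the free end. Turns with the jar: x along the axis, away from the robot (turning is right-handed about it), y from axis to pin, z to the cap.

How it is judged (in metres and radians):
On the way:
1. the red-capped jar is upside down, within about 15 degrees, and stays so for half a second (value of joint red_swing above 2.88 rad), for 0.5 s.
At the end, for the whole second after the job is handed in: The red-capped jar, having been upside down, is upright again within 0.2 rad (11 degrees), at rest and released; the blue tumbler's pin is within 15 mm of where it was (value of joint red_swing between -0.2 and 0.2 rad and velocity of joint red_swing between -0.05 and 0.05 rad/s and distance of blue_pin from where it was at the start of the episode below 0.015 m); the robot touches nothing.
It fails at once if the blue tumbler is turned: its pin moves more than 20 mm (distance of blue_pin from where it was at the start of the episode above 0.02 m).
It also fails if it takes over 54 s, if anything falls off the work surface, if the arm or the gripper's body presses on something with over 40 N, if the wrist force passes 120 N, or if a joint passes its speed limit or range.

## Working session

There is one attempt and no reset: what is moved stays moved. The work goes in short steps, Python scripts to look and compute and a tool call to move; the robot and the scene stay as the last step left them, time stands still between calls to the robot, and variables do not carry over. Pictures are saved under pics/ and viewed, and the job is handed in when it is done.

Besides the shell and the picture viewer there is one more tool, called after "Call:" as a command line: name --pt "numbers of a row" for each row, then --argument value for the rest. carry_out: Moves the arm, as the interface text tells. Its arguments: {"type":"object","properties":{"steps":{"type":"array","items":{"type":"array","items":{"type":"number"}}},"gripper":{"type":"number"}},"required":["steps"]}

```bash
ls; mkdir -p pics
python3 - <<'E'
from cell import readout, read_camera, calibration, bot, recognise
import cv2
print(readout.sense(), bot.grasp_offset)
for c in ("scene","top"):
    cv2.imwrite(f"pics/{c}0.png",read_camera(c))
    k=calibration(c);print(c,k["camera_matrix"],k["pose"])
    for n in ("red_pin","blue_pin","red_swing","blue_swing"):
        print(n,recognise(c,n))
E
```

```text
pics
{'clock': 0.0, 'q': array([ 1.26709181,  0.46942759, -0.04859433,  1.53370999,  0.02413049,
        1.14102309, -0.08228392]), 'qvel': array([ 0.00102092,  0.00136961,  0.00212818, -0.00142509,  0.00092366,
        0.00031155, -0.00037402]), 'joint_efforts': array([ 8.64632493e-04, -5.10308218e+01, -4.62377036e-02, -2.37711740e+01,
        1.06447411e-02,  7.52068270e-03, -1.35091170e-05]), 'position': array([ 183.00510817, -649.09528139,  230.26398406]), 'tcp_rot': array([ 3.14148996e+00,  1.97861835e-03, -1.29593167e+00]), 'force': array([ 0.52889845,  0.22411524, -0.71974041]), 'moment': array([-0.00599462, -0.07028585, -0.00084446]), 'width': 85.61793634399321} 18.700000000000003
scene [[368.69961324   0.         322.00891577]
 [  0.         368.69961324 202.01184051]
 [  0.           0.           1.        ]] [[ 4.31430738e-01  7.58597571e-01 -4.88259401e-01  9.40889634e+02]
 [ 9.02028942e-01 -3.54014121e-01  2.47017793e-01 -1.40986318e+02]
 [ 1.45363752e-02 -5.46995180e-01 -8.37009538e-01  7.97440778e+02]
 [ 0.00000000e+00  0.00000000e+00  0.00000000e+00  1.00000000e+00]]
red_pin [{'point': [669.4, -199.7, 152.9], 'p': 0.96}]
blue_pin [{'point': [667.7, 181.1, 150.1], 'p': 0.63}]
red_swing [{'point': [673.1, -203.1, 151.6], 'p': 0.69}]
blue_swing [{'point': [670.9, 188.5, 151.2], 'p': 0.94}]
top [[413.97884653   0.         322.52118921]
 [  0.         413.97884653 199.27171341]
 [  0.           0.           1.        ]] [[-1.56884155e-02 -9.85778534e-01  1.67315735e-01  4.34752985e+02]
 [-9.99285899e-01  2.12107767e-02  3.12697186e-02  2.57389538e+01]
 [-3.43739141e-02 -1.66705682e-01 -9.85407352e-01  1.06391346e+03]
 [ 0.00000000e+00  0.00000000e+00  0.00000000e+00  1.00000000e+00]]
red_pin [{'point': [644.5, -194.1, 150.6], 'p': 0.92}]
blue_pin []
red_swing [{'point': [648.4, -199.0, 150.5], 'p': 0.61}]
blue_swing [{'point': [651.3, 192.6, 153.2], 'p': 0.79}]
```

View pics/scene0.png

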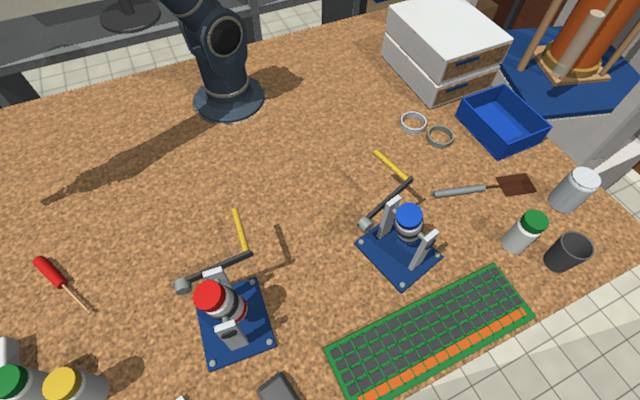

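View pics/top0.png

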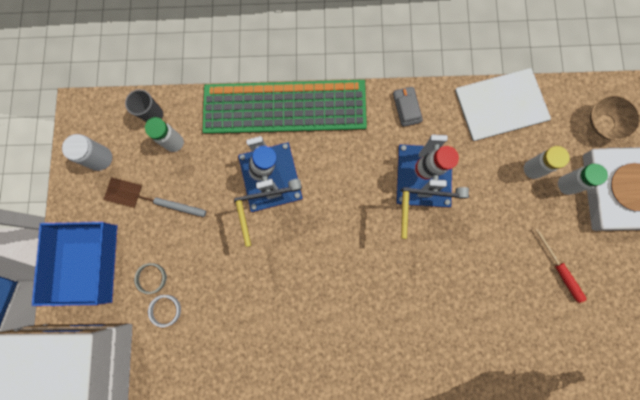

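The scene view shows the red tumbler's jar at about (215,300), with its yellow pin from (235,210) to (245,250). In the top view the pin runs from (405,193) to (405,238), and the blue jar's pin is at (243,225). Next I'll triangulate the pin ends.

```bash
cat > h.py <<'E'
from cell import readout, read_camera, calibration, bot, recognise
import cv2, numpy as np
from scipy.optimize import least_squares
def proj(c,P):
    k=calibration(c);T=np.linalg.inv(k["pose"]);p=(T[:3,:3]@np.atleast_2d(P).T).T+T[:3,3]
    q=(k["camera_matrix"]@p.T).T;return q[:,:2]/q[:,2:]
def yellow(img,near,rad):
    h=cv2.cvtColor(img,cv2.COLOR_BGR2HSV)
    m=((h[...,0]>20)&(h[...,0]<35)&(h[...,1]>170)&(h[...,2]>110)).astype(np.uint8)
    d=np.zeros_like(m);cv2.circle(d,tuple(int(v) for v in near),rad,1,-1);m&=d
    n,l,s,ce=cv2.connectedComponentsWithStats(m)
    if n<2:return None
    i=1+np.argmax(s[1:,4]);ys,xs=np.where(l==i);p=np.c_[xs,ys].astype(float)
    c=p.mean(0);u=np.linalg.svd(p-c,full_matrices=False)[2][0];t=(p-c)@u
    return c+u*(t.min()-.0),c+u*(t.max()+.0),len(p)
def pinpose(near,rad=60,save=None):
    E={}
    for c in("scene","top"):
        im=read_camera(c)
        if save: cv2.imwrite(f"pics/{save}_{c}.png",im)
        r=yellow(im,proj(c,near)[0],rad)
        if r is None: print(c,"none");continue
        a,b,n=r
        if a[1]>b[1] and c=="scene": a,b=b,a   # scene: free end is upper
        if a[1]<b[1] and c=="top": a,b=b,a     # top: free end is lower
        E[c]=(a,b);print(c,a.round(1),b.round(1),n)
    return E
def fit(E,lock=None):
    # params: mid x,y, (z), yaw ; level pin 105 long
    def ends(p):
        d=np.array([np.cos(p[3]),np.sin(p[3]),0]);m=p[:3];return m-d*52.5,m+d*52.5
    def f(p):
        e=ends(p);return np.concatenate([proj(c,e[i])[0]-E[c][i] for c in E for i in(0,1)])
    s=least_squares(f,[650,-195,150,0]);return s.x,s.fun,ends(s.x)
E
python3 - <<'E'
from h import *
for near in([650,-197,150],[655,190,150]):
    E=pinpose(near);x,r,e=fit(E) if near[1]<0 else fit(E)
    print(x.round(3),r.round(1),e)
    # axis: pin z = 130+70 sin th
    th=np.arcsin((x[2]-130)/70);left=np.array([-np.sin(x[3]),np.cos(x[3])])
    print("th",th,"axis at pin mid",x[:2]-left*70*np.cos(th))
E
```

```text
scene [242.4 230.9] [247.4 248.9] 25
top none
[ 3.36800e+01 -1.01228e+02 -8.25490e+02 -9.70000e-02] [ 0. -0. -0.  0.] (array([ -18.57220581,  -96.132659  , -825.48995499]), array([  85.93202397, -106.32412399, -825.48995499]))
th nan axis at pin mid [nan nan]
scene [378.4 156.5] [392.1 168.9] 19
top none
[-2.17400e+01  7.12828e+02 -7.10884e+02  2.14000e-01] [-0.  0.  0.  0.] (array([ -73.03892308,  701.66186477, -710.88436289]), array([  29.55854289,  723.99479957, -710.88436289]))
th nan axis at pin mid [nan nan]<stdin>:6: RuntimeWarning: invalid value encountered in arcsin
```

Run:
```python
import cv2,numpy as np
a=cv2.imread("pics/scene0.png");b=cv2.imread("pics/top0.png")
for im,pts in((a,[(238,220),(246,245),(380,156)]),(b,[(405,200),(405,230),(405,215)])):
    h=cv2.cvtColor(im,cv2.COLOR_BGR2HSV)
    for x,y in pts: print(h[y,x-3:x+4].tolist())
    print('bg',h[300,300],h[250,350])
cv2.imwrite("pics/crop1.png",np.hstack([cv2.resize(a[190:340,160:310],(400,400),interpolation=0),cv2.resize(b[120:250,360:490],(400,400),interpolation=0)]))
```

```text
[[24, 169, 226], [24, 166, 230], [24, 167, 227], [23, 170, 211], [23, 173, 177], [22, 162, 140], [17, 123, 145]]
[[24, 166, 231], [24, 167, 227], [23, 169, 211], [23, 172, 178], [24, 179, 127], [18, 127, 157], [15, 114, 205]]
[[23, 171, 164], [23, 171, 197], [23, 169, 222], [24, 165, 230], [25, 163, 232], [25, 164, 231], [24, 170, 225]]
bg [ 15 114 179] [ 15 116 170]
[[22, 97, 118], [23, 144, 151], [24, 145, 179], [25, 133, 199], [26, 126, 204], [26, 127, 193], [24, 103, 153]]
[[23, 144, 166], [24, 140, 190], [25, 133, 201], [26, 129, 204], [25, 129, 197], [21, 117, 185], [17, 100, 184]]
[[22, 138, 151], [24, 147, 172], [25, 138, 194], [26, 128, 204], [26, 130, 202], [24, 130, 190], [19, 112, 175]]
bg [ 16  99 160] [ 16  95 177]
```

View pics/crop1.png

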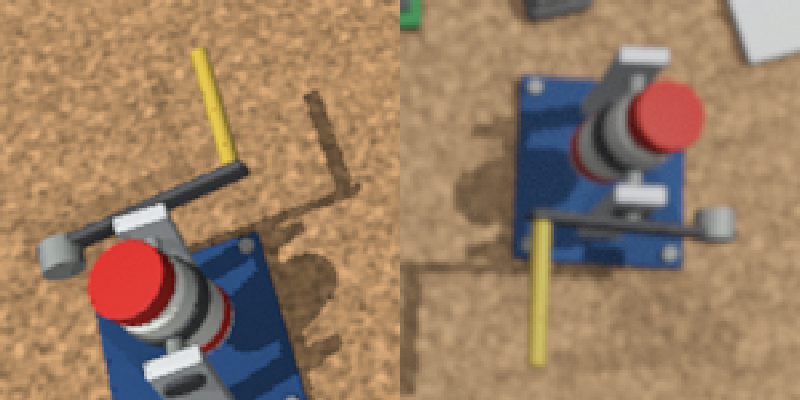

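The crop shows the pin clearly: scene (235,209) to (246,251), and top (405,191) to (405,238). The crank arm is at its far end. I'll loosen the colour threshold.

```bash
sed -i 's/m=((h.*/m=((h[...,0]>=20)\&(h[...,0]<33)\&(h[...,1]>95)\&(h[...,2]>105)).astype(np.uint8)/' h.py
python3 - <<'E'
from h import *
for near in([650,-197,150],[655,190,150]):
    E=pinpose(near);x,r,e=fit(E)
    print(x.round(3),r.round(1),e)
    th=np.arcsin((x[2]-130)/70);left=np.array([-np.sin(x[3]),np.cos(x[3])])
    print("th",th,"axis at pin mid",x[:2]-left*70*np.cos(th))
E
```

```text
scene [238.7 228.4] [246.  250.3] 148
top [404.6 223. ] [405.5 190.9] 201
[ 5.67837e+02 -1.29350e+02  1.34887e+02 -6.10000e-02] [-3.2 -9.9  3.4 11.7 -0.4  8.6 -0.6 -5.4] (array([ 515.43469741, -126.15401933,  134.88659076]), array([ 620.23992223, -132.54658141,  134.88659076]))
th 0.06986526281109653 axis at pin mid [ 563.58599856 -199.04999609]
scene [378.9 154.8] [406.4 178.8] 228
top [245.1 230.7] [237.8 199.8] 206
[5.53076e+02 2.31611e+02 1.59690e+02 2.18000e-01] [-0.9 -2.2  4.8  3.5  2.5  9.   0.4 -5.8] (array([501.81548276, 220.26928735, 159.6904203 ]), array([604.33619302, 242.95196726, 159.6904203 ]))
th 0.4380218091388934 axis at pin mid [566.77001415 169.715971  ]
```

Run:
```python
from h import *
for near in([570,-130,145],[560,235,150]):
    E=pinpose(near,45);x,r,e=fit(E)
    print(x.round(3),r.round(1),np.round(e,1))
    th=np.arcsin((x[2]-130)/70);left=np.array([-np.sin(x[3]),np.cos(x[3])])
    print("th",th,"axis at pin mid",x[:2]-left*70*np.cos(th))
```

```text
scene [233.3 207.6] [245.8 250.5] 303
top [403.8 238.1] [405.6 190.9] 311
[ 5.51824e+02 -1.26395e+02  1.53022e+02 -8.50000e-02] [ 0.1 -0.3  0.3  0.3  0.2  0.1  0.2  0.1] [[ 499.5 -121.9  153. ]
 [ 604.1 -130.9  153. ]]
th 0.3351224627507596 axis at pin mid [ 546.18300281 -192.2599734 ]
scene [373.9 150.1] [406.3 179. ] 276
top [248.1 246.2] [238.  199.8] 325
[5.39291e+02 2.30796e+02 1.55221e+02 2.24000e-01] [ 0.4 -0.2  0.8 -0.   0.3 -0.1  0.8  0.6] [[488.1 219.1 155.2]
 [590.5 242.5 155.2]]
th 0.36859670968031666 axis at pin mid [553.80285135 167.13095128]
```

Call:
carry_out --pt "0 0 0 0 0 0.09" --pt "0 0 0 0 0 0.09" --pt "0 0 0 0 0 0.09" --pt "0 0 0 0 0 0.089" --pt "-20 -11 0 0 0 0" --pt "-30 -17 0 0 0 0" --pt "-30 -17 0 0 0 0" --pt "-30 -17 0 0 0 0" --gripper 1

```text
clock: 1.77
position: [254.7, -544.1, 231.3]
tcp_rot: [-3.141, -0.0, -1.656]
force: [0.4, -0.4, 0.1]
width: 85.5
```

Call:
carry_out --pt "-32 -18 0 0 0 0" --pt "-32 -18 0 0 0 0" --pt "-32 -18 0 0 0 0" --pt "-32 -18 0 0 0 0" --pt "-32 -18 0 0 0 0" --pt "-32 -18 0 0 0 0" --pt "-32 -18 0 0 0 0" --pt "-32 -18 0 0 0 0"

```text
clock: 2.43
position: [420.0, -300.8, 231.7]
tcp_rot: [-3.141, -0.001, -1.655]
force: [0.9, -0.4, -0.2]
width: 85.3
```

```bash
cat >> h.py <<'E'
from scipy.spatial.transform import Rotation as Ro
D=np.array([np.cos(-.085),np.sin(-.085),0]);L=np.array([-D[1],D[0],0])
C=np.array([531.8,-191.1,130.])
def R(s): return Ro.from_euler('xyz',s["tcp_rot"]).as_matrix()
def to(target,s=None):
    s=s or readout.sense();return R(s).T@(np.array(target)-s["position"])
def grasp(s): return s["position"]-R(s)[:,2]*bot.grasp_offset
def pin(th): return C+70*(np.cos(th)*L+np.sin(th)*np.array([0,0,1]))
E
python3 - <<'E'
from h import *
s=readout.sense();print(s["clock"],s["position"],s["tcp_rot"],s["q"]);print(to([537.4,-125.1,231]), R(s)[:,0]@D)
E
```

```text
2.4333 [ 420.03682762 -300.77353145  231.71906599] [-3.14085001e+00 -6.09741461e-04 -1.65512009e+00] [ 0.67982291  0.21729914 -0.16389496  1.89818405  0.04136335  1.02837967
 -1.15673207]
[-184.93452274 -102.14978163    0.68216523] 0.0006762371323449027
```

Call:
carry_out --pt "-32 -18 0 0 0 0" --pt "-32 -18 0 0 0 0" --pt "-32 -18 0 0 0 0" --pt "-32 -18 0 0 0 0" --pt "-20 -10 0 0 0 0" --pt "0 0 0 0 0 0" --pt "0 0 0 0 0 0"

```text
clock: 3.02
position: [514.0, -160.3, 231.4]
tcp_rot: [-3.141, 0.0, -1.652]
force: [-0.7, 0.1, -0.4]
width: 85.6
```

Run:
```python
from h import *
s=readout.sense();print(s["clock"],s["position"],s["tcp_rot"],s["q"]);print(to([537.4,-125.1,134]), R(s)[:,0]@D)
for c in("scene","top"): cv2.imwrite(f"pics/a_{c}.png",read_camera(c))
a=cv2.imread("pics/a_scene.png");b=cv2.imread("pics/a_top.png")
cv2.imwrite("pics/a.png",np.hstack([cv2.resize(a[130:330,140:340],(400,400),interpolation=0),cv2.resize(b[100:300,330:530],(400,400),interpolation=0)]))
```

```text
3.0167 [ 514.01649038 -160.33347946  231.3849318 ] [-3.14138540e+00  3.36354132e-06 -1.65156984e+00] [ 0.43929506  0.26052941 -0.25917829  1.84690014  0.076436    1.04356062
 -1.50157575]
[-37.00499144 -20.44424814  97.38929544] 0.004226476122182608
```

View pics/a.png

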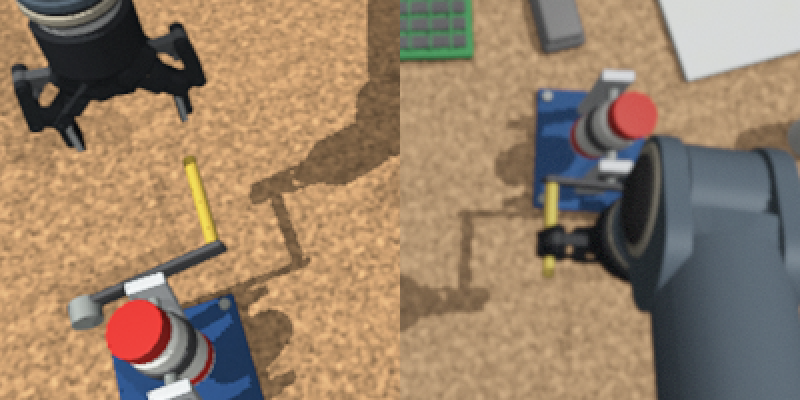

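The scene crop shows the open gripper short of the pin and to its left. The pin is still where I measured it. I'll move over it and go down.

Call:
carry_out --pt "-19 -10 0 0 0 0" --pt "-18 -10 0 0 0 0" --pt "0 0 0 0 0 0" --pt "0 0 25 0 0 0" --pt "0 0 25 0 0 0" --pt "0 0 15 0 0 0" --pt "0 0 0 0 0 0" --pt "0 0 0 0 0 0"

```text
clock: 3.78
position: [535.5, -128.1, 166.0]
tcp_rot: [3.14, -0.0, -1.657]
force: [-0.8, -0.9, -0.3]
width: 85.4
```

Run:
```python
from h import *
s=readout.sense();print(s["clock"],s["position"],s["tcp_rot"],s["q"]);print(to([537.4,-125.1,134]), R(s)[:,0]@D)
for c in("scene","top"): cv2.imwrite(f"pics/a_{c}.png",read_camera(c))
a=cv2.imread("pics/a_scene.png");b=cv2.imread("pics/a_top.png")
cv2.imwrite("pics/b.png",np.hstack([cv2.resize(a[130:330,140:340],(400,400),interpolation=0),cv2.resize(b[100:300,330:530],(400,400),interpolation=0)]))
```

```text
3.7833 [ 535.54743244 -128.11315095  165.97882452] [ 3.14001177e+00 -4.68605166e-04 -1.65743838e+00] [ 0.37209275  0.3518626  -0.2675946   1.88925333  0.11572867  0.91685382
 -1.60799344]
[-3.177143   -1.63542979 31.97479374] -0.001642053125585249
```

View pics/b.png

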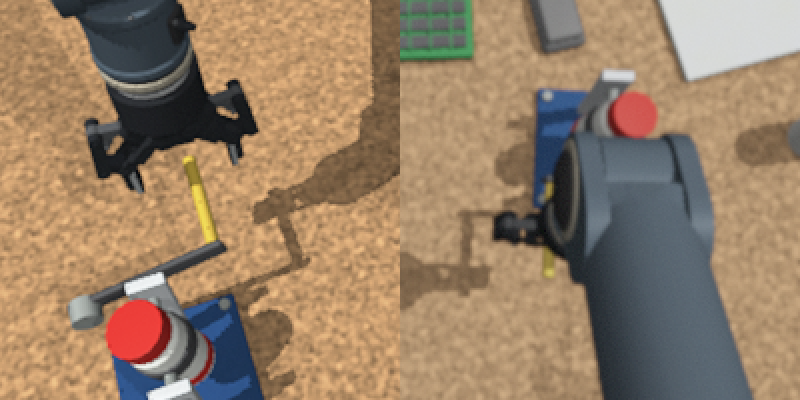

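The fingers straddle the pin with room on both sides, so I'll descend and grip.

Call:
carry_out --pt "-3 -2 10 0 0 0" --pt "0 0 12 0 0 0" --pt "0 0 10 0 0 0" --pt "0 0 0 0 0 0" --pt "0 0 0 0 0 0"

```text
clock: 4.3
position: [538.0, -123.5, 133.2]
tcp_rot: [3.139, 0.0, -1.655]
force: [-0.9, 0.3, 0.3]
width: 85.3
```

Call:
carry_out --pt "0 0 0 0 0 0" --pt "0 0 0 0 0 0" --pt "0 0 0 0 0 0" --pt "0 0 0 0 0 0" --pt "0 0 0 0 0 0" --pt "0 0 0 0 0 0" --pt "0 0 0 0 0 0" --pt "0 0 0 0 0 0" --gripper 0

```text
clock: 4.97
position: [538.7, -124.7, 134.5]
tcp_rot: [-3.141, -0.001, -1.656]
force: [-1.2, -2.2, 0.9]
width: 12.1
```

Run:
```python
from h import *
s=readout.sense();print(s["clock"],s["position"],s["tcp_rot"],s["force"],s["width"],grasp(s))
g=grasp(s)-C;print(g@L,g[2],np.arctan2(g[2],g@L))
for c in("scene","top"): cv2.imwrite(f"pics/a_{c}.png",read_camera(c))
a=cv2.imread("pics/a_scene.png");b=cv2.imread("pics/a_top.png")
cv2.imwrite("pics/c.png",np.hstack([cv2.resize(a[130:330,140:340],(400,400),interpolation=0),cv2.resize(b[100:300,330:530],(400,400),interpolation=0)]))
```

```text
4.9667 [ 538.71568323 -124.73603735  134.49572928] [-3.14117254e+00 -1.20260952e-03 -1.65569709e+00] [-1.16290609 -2.1999103   0.92727145] 12.142294678716118 [ 538.70976252 -124.71296338  153.1957141 ]
66.73398063931536 23.195714104327095 0.33452153242705435
```

View pics/c.png

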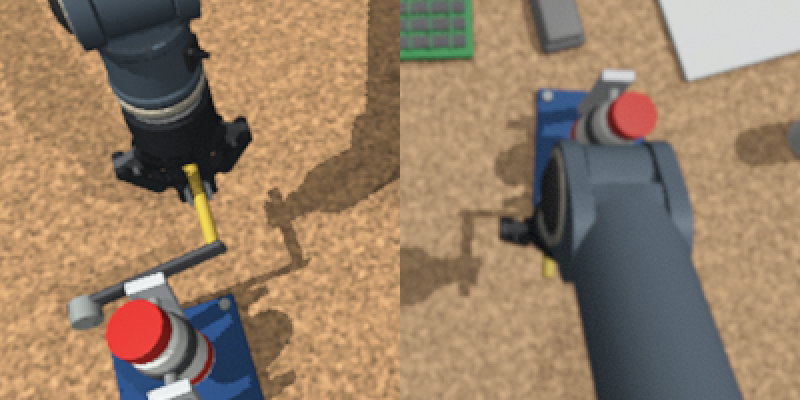

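The scene crop shows the pin held between the pads at about (190,185), with a width of 12 mm. I'll start the arc.

Call:
carry_out --pt "2.6 0 -6.5 0 0 0" --pt "3.2 0 -6.2 0 0 0" --pt "3.8 0 -5.8 0 0 0" --pt "4.4 0 -5.5 0 0 0" --pt "5.0 0 -5.0 0 0 0" --pt "5.4 0 -4.4 0 0 0" --pt "0 0 0 0 0 0" --pt "0 0 0 0 0 0"

```text
clock: 5.73
position: [537.2, -141.8, 170.0]
tcp_rot: [3.141, 0.007, -1.652]
force: [-0.9, 11.6, 6.7]
width: 11.1
```

```bash
cat >> h.py <<'E'
def stat(name):
    s=readout.sense();print(s["clock"],s["position"].round(1),s["tcp_rot"].round(3),"F",s["force"].round(1),"M",s["moment"].round(2),s["width"],"q",s["q"].round(2))
    g=grasp(s)-C;print("y,z",g@L,g[2],"along",g@D,"r",np.hypot(g@L,g[2]),"th",np.arctan2(g[2],g@L))
    a=read_camera("scene");b=read_camera("top")
    cv2.imwrite(f"pics/{name}.png",np.hstack([cv2.resize(a[130:330,140:340],(400,400),interpolation=0),cv2.resize(b[100:300,330:530],(400,400),interpolation=0)]))
E
python3 -c "
from h import *
stat('d')"
```

```text
5.7333 [ 537.2 -141.8  170. ] [ 3.141  0.007 -1.652] F [-0.9 11.6  6.7] M [ 2.64  0.45 -0.05] 11.098902041058668 q [ 0.4   0.35 -0.27  1.87  0.11  0.93 -1.57]
y,z 49.41325086990405 58.66612124193111 along 1.1724510692114662 r 76.70321468559862 th 0.8708017251280692
```

View pics/d.png

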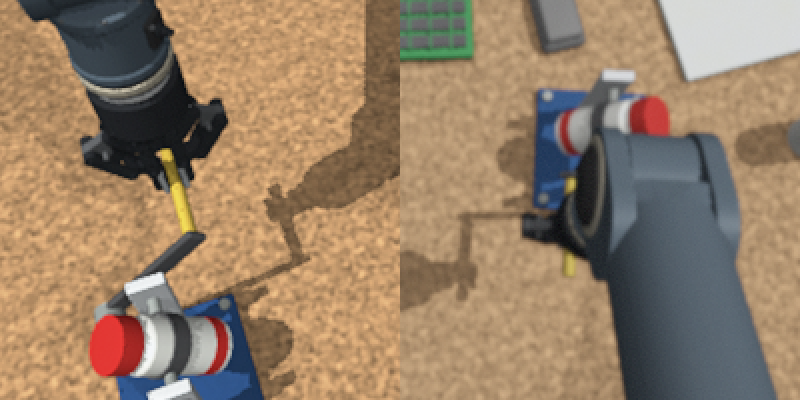

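The jar is following: it lies at about 60° in the scene crop at (165,345). The pads resist the pin's rotation, costing about 13 N and a little arm lag, which is acceptable. I'll continue.

Call:
carry_out --pt "7.0 0 -4.6 0 0 0" --pt "7.5 0 -3.7 0 0 0" --pt "7.9 0 -2.9 0 0 0" --pt "8.2 0 -1.8 0 0 0" --pt "8.3 0 -0.8 0 0 0" --pt "8.4 0 0.1 0 0 0" --pt "8.3 0 1.2 0 0 0" --pt "0 0 0 0 0 0"

```text
clock: 6.5
position: [534.5, -205.5, 187.2]
tcp_rot: [-3.133, -0.003, -1.658]
force: [-5.9, -0.6, 24.3]
width: 11.6
```

```bash
python3 -c "
from h import *
stat('e')"
```

```text
6.5 [ 534.5 -205.5  187.2] [-3.133e+00 -3.000e-03 -1.658e+00] F [-5.9 -0.6 24.3] M [ 0.27  0.8  -0.63] 11.571121030814421 q [ 0.48  0.35 -0.24  1.83  0.1   0.96 -1.46]
y,z -14.023634976378169 75.85854628995128 along 3.7325079234087606 r 77.14390049236154 th 1.75359812862095
```

View pics/e.png

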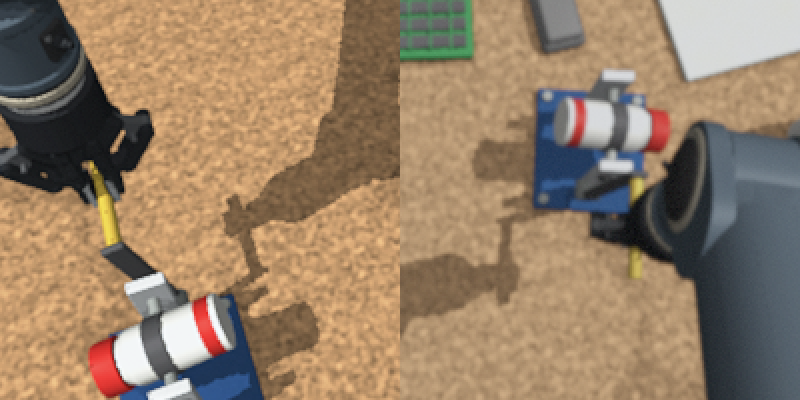

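The jar is now a bit past horizontal. The tool sits about 7 mm high on the pin with 24 N of radial load, so I'll relax the grip and regrasp here, since the jar stays where it's left.

Call:
carry_out --pt "0 0 0 0 0 0" --pt "0 0 0 0 0 0" --pt "0 0 0 0 0 0" --pt "0 0 0 0 0 0" --gripper 0.4

```text
clock: 6.93
position: [531.5, -203.2, 180.1]
tcp_rot: [3.141, 0.0, -1.655]
force: [0.5, 0.3, 0.6]
width: 34.4
```

```bash
python3 -c "
from h import *
stat('f')"
```

```text
6.9333 [ 531.5 -203.2  180.1] [ 3.141  0.    -1.655] F [0.5 0.3 0.6] M [-0.    0.03 -0.05] 34.43264912614538 q [ 0.48  0.36 -0.24  1.84  0.1   0.96 -1.46]
y,z -12.108378296202462 68.84215282945337 along 0.7953822762374048 r 69.89889005669376 th 1.7449016405703912
```

View pics/f.png

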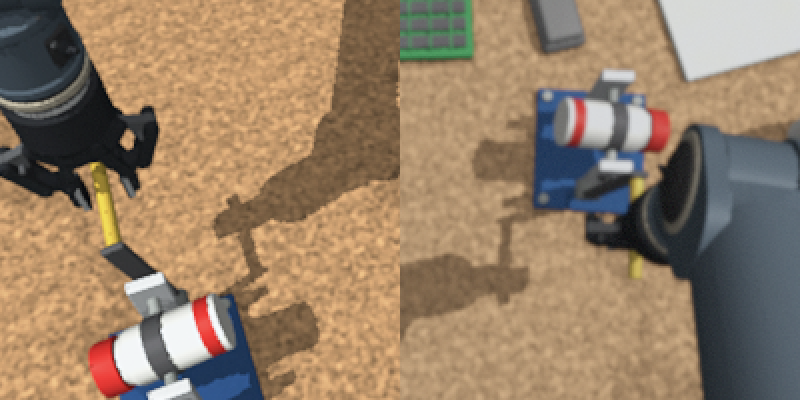

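Call:
carry_out --pt "0 0 0 0 0 0" --pt "0 0 0 0 0 0" --pt "0 0 0 0 0 0" --pt "0 0 0 0 0 0" --pt "0 0 0 0 0 0" --gripper 0

```text
clock: 7.45
position: [531.8, -203.6, 180.1]
tcp_rot: [3.141, -0.0, -1.655]
force: [-0.5, -0.8, 1.1]
width: 12.2
```

Call:
carry_out --pt "8.5 0 2 0 0 0" --pt "7.9 0 3 0 0 0" --pt "7.5 0 3.8 0 0 0" --pt "6.9 0 4.7 0 0 0" --pt "6.3 0 5.6 0 0 0" --pt "5.6 0 6.2 0 0 0" --pt "0 0 0 0 0 0"

```text
clock: 8.03
position: [528.3, -244.6, 153.5]
tcp_rot: [3.141, 0.003, -1.655]
force: [1.4, 2.6, -5.3]
width: 12.2
```

```bash
python3 -c "
from h import *
stat('g')"
```

```text
8.0333 [ 528.3 -244.6  153.5] [ 3.141e+00  3.000e-03 -1.655e+00] F [ 1.4  2.6 -5.3] M [ 0.5  -0.41  0.01] 12.230358100779565 q [ 0.54  0.41 -0.22  1.83  0.11  0.92 -1.39]
y,z -53.664602223800635 42.21121140041481 along 1.042549399189017 r 68.27646666113631 th 2.4750917278878233
```

View pics/g.png

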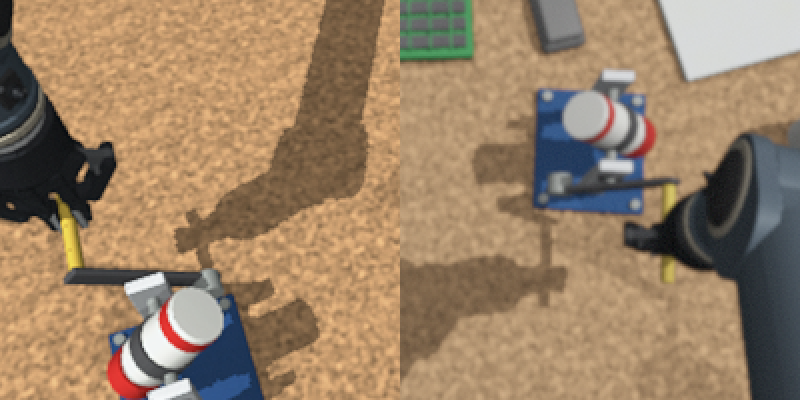

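The jar is at about 140° with low forces. I'll go on to about 3.1 rad.

Call:
carry_out --pt "4.5 0 6.4 0 0 0" --pt "3.7 0 6.7 0 0 0" --pt "3.0 0 7.1 0 0 0" --pt "2.1 0 7.3 0 0 0" --pt "1.4 0 7.6 0 0 0" --pt "0.5 0 7.5 0 0 0" --pt "0 0 0 0 0 0" --pt "0 0 0 0 0 0"

```text
clock: 8.8
position: [526.8, -262.1, 111.7]
tcp_rot: [3.141, -0.001, -1.655]
force: [0.8, 0.0, -5.8]
width: 12.3
```

```bash
python3 -c "
from h import *
stat('i')"
```

```text
8.8 [ 526.8 -262.1  111.7] [ 3.141e+00 -1.000e-03 -1.655e+00] F [ 0.8  0.  -5.8] M [-0.41 -0.17 -0.03] 12.25414305845004 q [ 0.55  0.47 -0.21  1.85  0.13  0.84 -1.38]
y,z -71.16500683096613 0.38711588452400747 along 1.0302026147938925 r 71.16605971921943 th 3.136153012907641
```

View pics/i.png

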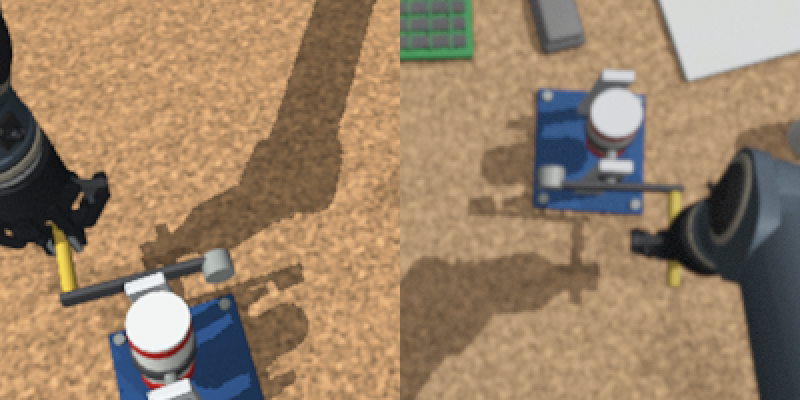

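```bash
python3 -c "
from h import *
E=pinpose(pin(3.05)+D*20,45)
for th in (2.8,2.9,3.0,3.1,3.2):
    p=pin(th); print(th,[proj(c,p+D*a)[0].round(1).tolist() for c in('scene','top') for a in(-38,67)])
"
```

```text
scene [168.2 241.6] [174.7 275.1] 228
top [465.5 210.2] [467.9 194.8] 93
2.8 [[167.8, 226.6], [175.9, 273.3], [465.3, 242.2], [465.9, 194.6]]
2.9 [[167.9, 228.5], [175.9, 275.1], [465.3, 242.4], [465.9, 195.2]]
3.0 [[168.4, 230.4], [176.4, 276.7], [465.0, 242.7], [465.6, 195.8]]
3.1 [[169.2, 232.2], [177.2, 278.2], [464.3, 242.9], [464.9, 196.3]]
3.2 [[170.4, 233.8], [178.4, 279.6], [463.3, 243.1], [464.0, 196.9]]
```

Call:
carry_out --pt "0 0 2 0 0 0" --pt "0 0 1 0 0 0" --pt "0 0 0 0 0 0" --pt "0 0 0 0 0 0" --pt "0 0 0 0 0 0" --pt "0 0 0 0 0 0" --pt "0 0 0 0 0 0" --pt "0 0 0 0 0 0"

```text
clock: 9.67
position: [526.8, -262.2, 109.7]
tcp_rot: [-3.142, -0.001, -1.656]
force: [-3.5, -5.3, -0.0]
width: 12.3
```

```bash
python3 -c "
from h import *
stat('j')
E=pinpose(pin(3.05)+D*20,45)
"
```

```text
9.6667 [ 526.8 -262.2  109.7] [-3.142e+00 -1.000e-03 -1.656e+00] F [-3.5 -5.3 -0. ] M [-0.97  0.54 -0.04] 12.254260065026106 q [ 0.55  0.47 -0.21  1.85  0.13  0.83 -1.38]
y,z -71.26460331705553 -1.5604643151333732 along 1.0316257441667829 r 71.28168583034557 th -3.1196993865752094
scene [168.3 241.6] [174.8 275.6] 227
top [465.5 210.2] [467.8 195. ] 88
```

The pin pixels suggest only about 2.9 rad, because the pin rolled in the pads. That is too marginal, so I'll regrasp higher and press on down.

Call:
carry_out --pt "0 0 0 0 0 0" --pt "0 0 0 0 0 0" --pt "0 0 0 0 0 0" --pt "0 0 -7 0 0 0" --pt "-1 0 -7 0 0 0" --pt "0 0 0 0 0 0" --pt "0 0 0 0 0 0" --gripper 0.4

```text
clock: 10.45
position: [527.9, -260.0, 124.3]
tcp_rot: [-3.14, -0.0, -1.655]
force: [-0.0, 0.7, -0.3]
width: 34.6
```

```bash
python3 -c "
from h import *
stat('k')
E=pinpose(pin(3.05)+D*20,45)
"
```

```text
10.45 [ 527.9 -260.   124.3] [-3.14  -0.    -1.655] F [-0.   0.7 -0.3] M [ 0.   -0.01 -0.03] 34.57384460821607 q [ 0.55  0.45 -0.21  1.84  0.12  0.86 -1.38]
y,z -68.96959090161266 12.989839864132563 along 1.9517022091612275 r 70.18219438598098 th 2.95543185566737
scene [167.8 236.5] [174.8 275.7] 286
top [465.2 211.2] [467.8 195. ] 90
```

View pics/k.png

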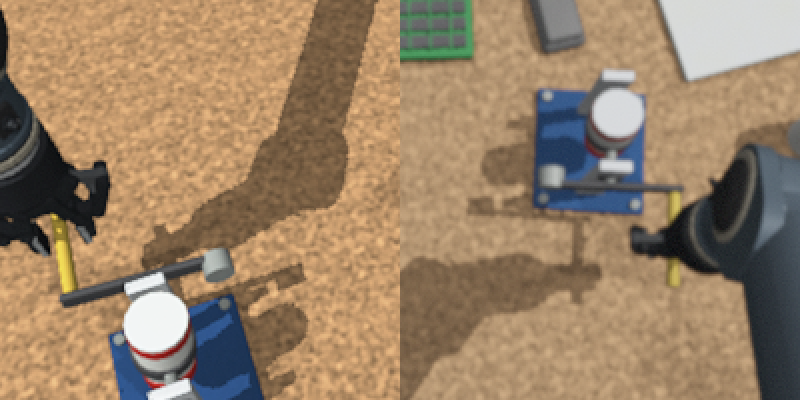

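Call:
carry_out --pt "0 0 0 0 0 0" --pt "0 0 0 0 0 0" --pt "0 0 0 0 0 0" --pt "0 0 0 0 0 0" --pt "0 0 0 0 0 0" --gripper 0

```text
clock: 11.07
position: [526.8, -262.1, 123.4]
tcp_rot: [-3.141, -0.002, -1.656]
force: [0.2, -5.9, 0.2]
width: 11.9
```

Call:
carry_out --pt "0.5 0 4 0 0 0" --pt "0.5 0 4 0 0 0" --pt "0 0 4 0 0 0" --pt "0 0 3 0 0 0" --pt "0 0 0 0 0 0" --pt "0 0 0 0 0 0" --pt "0 0 0 0 0 0" --pt "0 0 0 0 0 0"

```text
clock: 11.73
position: [526.9, -262.6, 110.2]
tcp_rot: [-3.141, -0.002, -1.656]
force: [-4.8, -2.6, 10.7]
width: 12.1
```

```bash
python3 -c "
from h import *
stat('l')
E=pinpose(pin(3.05)+D*20,45)
"
```

```text
11.7333 [ 526.9 -262.6  110.2] [-3.141e+00 -2.000e-03 -1.656e+00] F [-4.8 -2.6 10.7] M [-0.62  0.93 -0.08] 12.112257408183927 q [ 0.55  0.47 -0.21  1.85  0.13  0.83 -1.38]
y,z -71.58166589816916 -1.1471040519907376 along 1.1632239504302575 r 71.59085654232115 th -3.1255689154015984
scene [170.  244.6] [176.7 277.9] 223
top [463.9 213.1] [466.4 195.9] 91
```

View pics/l.png

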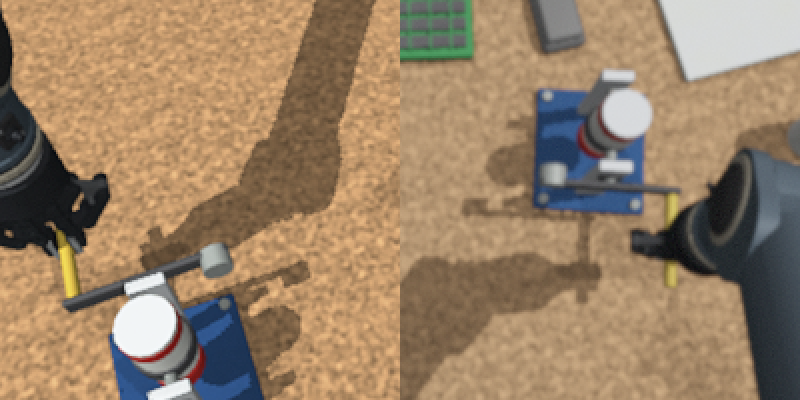

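The jar is fully inverted, with its white foot up at scene crop (150,325) and close to the stop. I'll hold it there.

Call:
carry_out --pt "0 0 -1 0 0 0" --pt "0 0 0 0 0 0" --pt "0 0 0 0 0 0" --pt "0 0 0 0 0 0" --pt "0 0 0 0 0 0" --pt "0 0 0 0 0 0" --pt "0 0 0 0 0 0" --pt "0 0 0 0 0 0"

```text
clock: 12.6
position: [526.8, -262.6, 110.3]
tcp_rot: [-3.141, -0.002, -1.656]
force: [-3.5, -4.2, 7.1]
width: 11.6
```

```bash
python3 -c "
from h import *
E=pinpose(pin(3.05)+D*20,45)
print(readout.sense()['force'],readout.sense()['clock'])
im=read_camera('scene');print(recognise('scene','red_swing'),recognise('scene','blue_pin'))
cv2.imwrite('pics/m.png',im)
"
```

```text
scene [169.9 244.6] [176.7 277.9] 221
top [463.7 213.1] [466.3 195.9] 94
[-3.17044424 -3.86759775  7.8952612 ] 12.7
[{'point': [673.1, -203.1, 148.5], 'p': 0.89}] []
```

View pics/m.png

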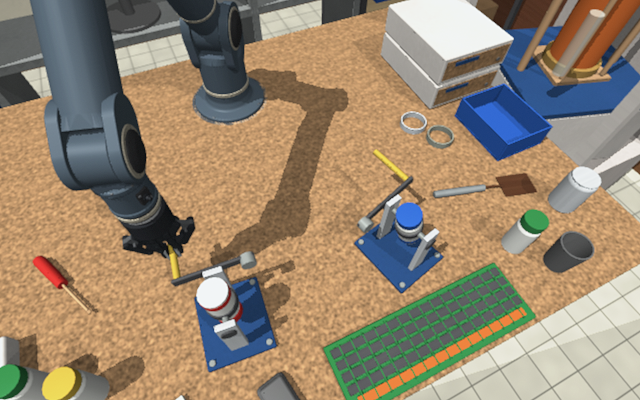

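The full view shows the red jar cap-down at (218,300) and the blue tumbler unchanged at (408,225). Now I'll swing back.

Call:
carry_out --pt "-0.7 0 -7.7 0 0 0" --pt "-1.6 0 -7.5 0 0 0" --pt "-2.4 0 -7.3 0 0 0" --pt "-3.2 0 -7.0 0 0 0" --pt "-3.9 0 -6.6 0 0 0" --pt "-4.6 0 -6.2 0 0 0" --pt "-5.3 0 -5.5 0 0 0" --pt "0 0 0 0 0 0"

```text
clock: 13.52
position: [527.9, -249.1, 159.8]
tcp_rot: [-3.139, -0.014, -1.66]
force: [-5.8, -17.2, 10.1]
width: 12.0
```

```bash
python3 -c "
from h import *
stat('n')"
```

```text
13.5167 [ 527.9 -249.1  159.8] [-3.139 -0.014 -1.66 ] F [ -5.8 -17.2  10.1] M [-3.96  1.18 -0.04] 12.04831347986328 q [ 0.53  0.4  -0.22  1.83  0.12  0.92 -1.4 ]
y,z -57.83387289002384 48.514278972668194 along 1.030098789770676 r 75.4876951409785 th 2.443604063466906
```

View pics/n.png

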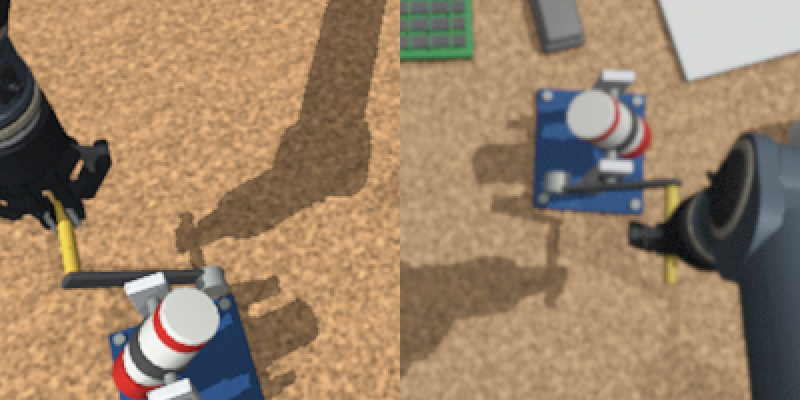

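Call:
carry_out --pt "4 0 0 0 0 0" --pt "4 0 0 0 0 0" --pt "0 0 5 0 0 0" --pt "0 0 4 0 0 0" --pt "0 0 0 0 0 0" --pt "0 0 0 0 0 0" --gripper 0.4

```text
clock: 14.12
position: [528.1, -246.1, 147.1]
tcp_rot: [3.14, 0.001, -1.653]
force: [0.4, 1.1, 0.1]
width: 34.1
```

```bash
python3 -c "
from h import *
stat('o')
E=pinpose(pin(2.54)+D*20,45)
for th in (2.4,2.5,2.6):
    p=pin(th); print(th,[proj(c,p+D*a)[0].round(1).tolist() for c in('scene','top') for a in(-38,67)])"
```

```text
14.1167 [ 528.1 -246.1  147.1] [ 3.140e+00  1.000e-03 -1.653e+00] F [0.4 1.1 0.1] M [ 0.02  0.02 -0.04] 34.111664065416406 q [ 0.54  0.42 -0.22  1.83  0.11  0.9  -1.39]
y,z -55.11837407283892 35.82854496009293 along 0.9696614413352482 r 65.73978851799572 th 2.5651970035189424
scene [168.9 227.5] [176.  265.6] 295
top [465.5 241.2] [464.4 228.8] 86
2.4 [[171.3, 218.3], [179.8, 265.6], [461.9, 241.0], [462.6, 192.2]]
2.5 [[169.8, 220.4], [178.2, 267.6], [463.3, 241.3], [463.9, 192.8]]
2.6 [[168.8, 222.5], [177.0, 269.6], [464.3, 241.6], [464.9, 193.4]]
```

View pics/o.png

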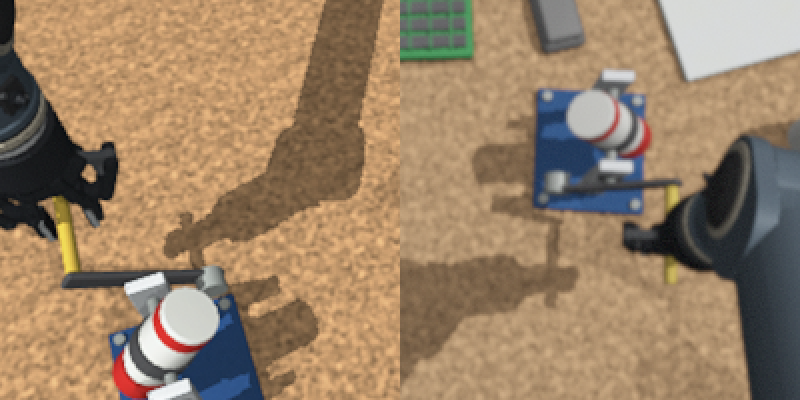

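Call:
carry_out --pt "3 0 -4 0 0 0" --pt "0 0 0 0 0 0" --pt "0 0 0 0 0 0" --pt "0 0 0 0 0 0" --pt "0 0 0 0 0 0" --pt "0 0 0 0 0 0" --gripper 0

```text
clock: 14.82
position: [528.2, -250.2, 152.3]
tcp_rot: [-3.141, 0.0, -1.655]
force: [-0.0, 1.7, 0.5]
width: 12.0
```

Call:
carry_out --pt "-5.2 0 -6.7 0 0 0" --pt "-6 0 -6 0 0 0" --pt "-6.5 0 -5.2 0 0 0" --pt "-7.2 0 -4.4 0 0 0" --pt "-7.7 0 -3.5 0 0 0" --pt "-8 0 -2.6 0 0 0" --pt "-8.2 0 -1.5 0 0 0" --pt "0 0 0 0 0 0"

```text
clock: 15.48
position: [532.1, -205.3, 185.8]
tcp_rot: [-3.139, -0.007, -1.656]
force: [-2.9, -5.9, 12.5]
width: 12.0
```

```bash
python3 -c "
from h import *
stat('p')"
```

```text
15.4833 [ 532.1 -205.3  185.8] [-3.139 -0.007 -1.656] F [-2.9 -5.9 12.5] M [-1.63  0.81 -0.05] 11.969993717170206 q [ 0.48  0.35 -0.24  1.83  0.11  0.97 -1.46]
y,z -13.961584880830182 74.53522494663585 along 1.4710806043161313 r 75.83156077933668 th 1.7559658029454854
```

View pics/p.png

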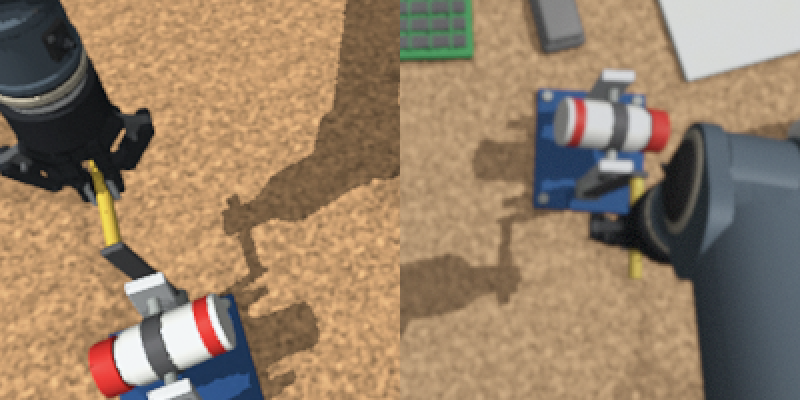

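Call:
carry_out --pt "3 0 1 0 0 0" --pt "0 0 0 0 0 0" --pt "0 0 0 0 0 0" --pt "0 0 0 0 0 0" --gripper 0.4

```text
clock: 15.92
position: [531.6, -204.0, 181.0]
tcp_rot: [3.141, 0.001, -1.654]
force: [-0.2, 1.0, -0.0]
width: 33.6
```

```bash
python3 -c "
from h import *
stat('q')"
```

```text
15.9167 [ 531.6 -204.   181. ] [ 3.141e+00  1.000e-03 -1.654e+00] F [-0.2  1.  -0. ] M [ 0.06 -0.02 -0.02] 33.625127115482556 q [ 0.48  0.36 -0.24  1.83  0.1   0.96 -1.46]
y,z -12.854372453754207 69.66403084067258 along 0.9236152865864417 r 70.8400457661485 th 1.7532634584046298
```

Call:
carry_out --pt "0 0 0 0 0 0" --pt "0 0 0 0 0 0" --pt "0 0 0 0 0 0" --pt "0 0 0 0 0 0" --pt "0 0 0 0 0 0" --gripper 0

```text
clock: 16.43
position: [531.8, -204.6, 181.0]
tcp_rot: [3.141, 0.0, -1.655]
force: [0.0, 0.6, 0.8]
width: 12.3
```

```bash
python3 -c "
from h import *
stat('q')"
```

```text
16.4333 [ 531.8 -204.6  181. ] [ 3.141  0.    -1.655] F [0.  0.6 0.8] M [ 0.06  0.11 -0.04] 12.349934703554268 q [ 0.48  0.36 -0.24  1.83  0.1   0.96 -1.46]
y,z -13.498977829044213 69.74565805786756 along 1.1628764841417907 r 71.03998325136355 th 1.7619782739655578
```

Call:
carry_out --pt "-8.4 0 -1.1 0 0 0" --pt "-8.4 0 -0.1 0 0 0" --pt "-8.3 0 0.9 0 0 0" --pt "-8.2 0 1.9 0 0 0" --pt "-7.9 0 2.9 0 0 0" --pt "-7.4 0 3.8 0 0 0" --pt "-7.0 0 4.7 0 0 0" --pt "-6.4 0 5.5 0 0 0"

```text
clock: 17.2
position: [537.0, -146.7, 163.0]
tcp_rot: [-3.14, -0.006, -1.657]
force: [-0.3, -7.8, -1.0]
width: 11.8
```

```bash
python3 -c "
from h import *
stat('r')"
```

```text
17.2 [ 537.  -146.7  163. ] [-3.14  -0.006 -1.657] F [-0.3 -7.8 -1. ] M [-1.9   0.04  0.04] 11.758288174132247 q [ 0.39  0.36 -0.26  1.88  0.12  0.91 -1.58]
y,z 44.75259569077641 51.70293275348993 along 1.4060232817547722 r 68.38119680419466 th 0.8573312621404432
```

View pics/r.png

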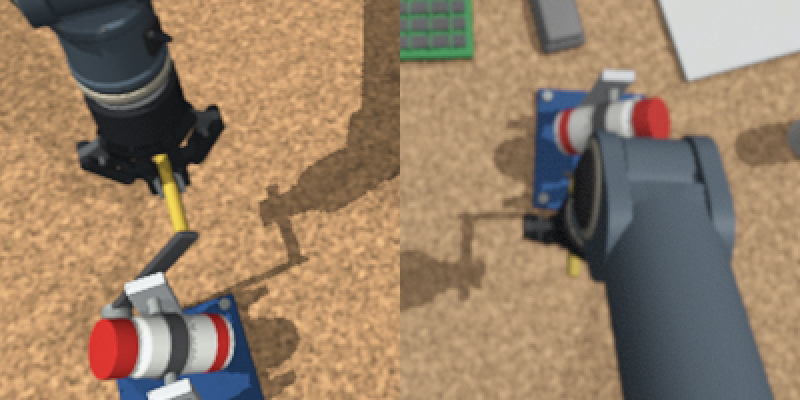

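Call:
carry_out --pt "-5.2 0 5.6 0 0 0" --pt "-4.5 0 6.2 0 0 0" --pt "-3.9 0 6.7 0 0 0" --pt "-3.1 0 7.0 0 0 0" --pt "-2.3 0 7.4 0 0 0" --pt "-1.5 0 7.5 0 0 0" --pt "-0.6 0 7.0 0 0 0" --pt "0 0 0 0 0 0"

```text
clock: 17.97
position: [539.0, -123.7, 114.4]
tcp_rot: [-3.141, -0.002, -1.656]
force: [2.1, -5.1, -4.6]
width: 12.2
```

```bash
python3 -c "
from h import *
stat('t')
E=pinpose(pin(.15)+D*20,45)
for th in (0,.1,.2,.3):
    p=pin(th); print(th,[proj(c,p+D*a)[0].round(1).tolist() for c in('scene','top') for a in(-38,67)])"
```

```text
17.9667 [ 539.  -123.7  114.4] [-3.141e+00 -2.000e-03 -1.656e+00] F [ 2.1 -5.1 -4.6] M [-0.78 -0.52  0.1 ] 12.231076790463987 q [ 0.35  0.42 -0.26  1.93  0.15  0.81 -1.64]
y,z 67.82415509281034 3.1404760577246122 along 1.4477878197079908 r 67.89682322408562 th 0.046270160771030265
scene [236.8 218. ] [246.8 252.2] 226
top [404.4 238.9] [401.3 229.9] 54
0 [[237.2, 212.6], [249.8, 255.3], [400.6, 238.8], [402.4, 192.7]]
0.1 [[236.4, 210.9], [249.1, 253.8], [401.3, 238.6], [403.0, 192.2]]
0.2 [[235.3, 209.3], [248.0, 252.5], [402.2, 238.4], [404.0, 191.7]]
0.3 [[233.9, 207.8], [246.6, 251.2], [403.5, 238.2], [405.2, 191.1]]
```

View pics/t.png

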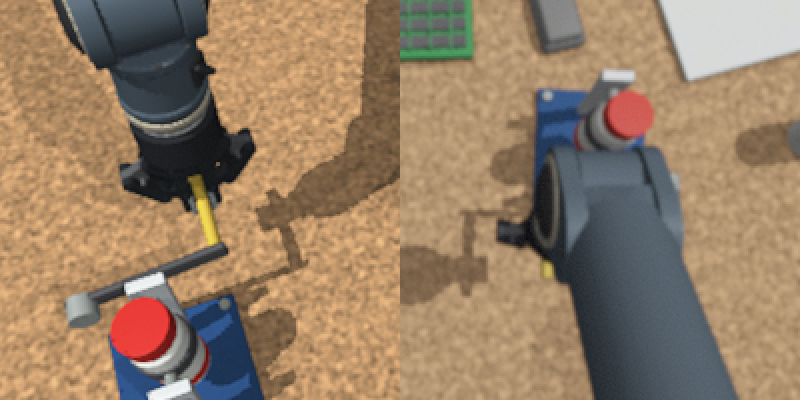

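The jar is at about 0.22 rad (far pin end at scene (246.8,252.2)), so it needs another ~0.2. I'll regrasp and finish.

Call:
carry_out --pt "0 0 0 0 0 0" --pt "0 0 0 0 0 0" --pt "0 0 0 0 0 0" --pt "0 0 -6 0 0 0" --pt "0 0 -6 0 0 0" --pt "0 0 0 0 0 0" --pt "0 0 0 0 0 0" --gripper 0.4

```text
clock: 18.75
position: [539.4, -121.9, 128.0]
tcp_rot: [-3.14, -0.0, -1.655]
force: [0.3, -0.1, -0.1]
width: 34.7
```

Call:
carry_out --pt "0 0 0 0 0 0" --pt "0 0 0 0 0 0" --pt "0 0 0 0 0 0" --pt "0 0 0 0 0 0" --pt "0 0 0 0 0 0" --gripper 0

```text
clock: 19.17
position: [538.7, -123.6, 127.1]
tcp_rot: [3.142, -0.002, -1.656]
force: [-0.1, -5.5, 1.1]
width: 11.6
```

Call:
carry_out --pt "-0.5 0 4 0 0 0" --pt "-0.5 0 4 0 0 0" --pt "0 0 4 0 0 0" --pt "0 0 3 0 0 0" --pt "0 0 0 0 0 0" --pt "0 0 0 0 0 0" --pt "0 0 0 0 0 0"

```text
clock: 19.75
position: [538.8, -123.1, 112.7]
tcp_rot: [-3.141, -0.002, -1.656]
force: [-2.3, -6.3, 4.2]
width: 11.8
```

```bash
python3 -c "
from h import *
stat('u')
E=pinpose(pin(.05)+D*20,45)"
```

```text
19.75 [ 538.8 -123.1  112.7] [-3.141e+00 -2.000e-03 -1.656e+00] F [-2.3 -6.3  4.2] M [-1.22  0.38  0.08] 11.78448215855651 q [ 0.35  0.42 -0.26  1.93  0.15  0.81 -1.65]
y,z 68.41843978979345 1.3566506294231715 along 1.1685521024439722 r 68.43188879608618 th 0.01982612982102749
scene [237.1 217.7] [248.2 254.7] 241
top [403.  239.3] [400.7 229.8] 58
```

View pics/u.png

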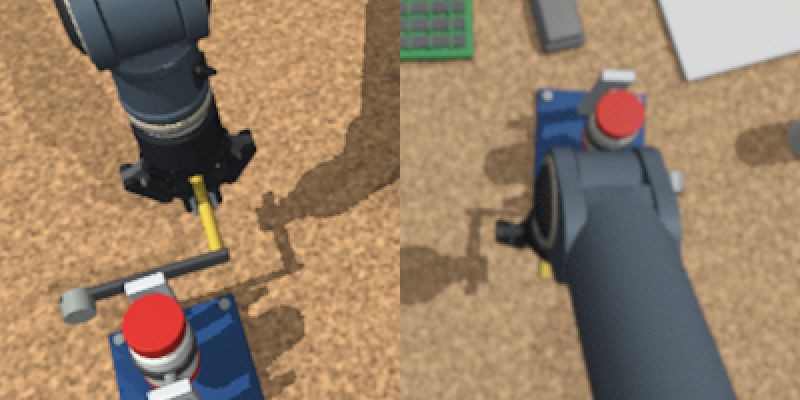

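The jar is upright, with the pin end matching about 0.04 rad. I'll release and retreat upward.

Call:
carry_out --pt "0 0 0 0 0 0" --pt "0 0 0 0 0 0" --pt "0 0 0 0 0 0" --pt "0 0 0 0 0 0" --pt "0 0 0 0 0 0" --pt "0 0 0 0 0 0" --gripper 0.8

```text
clock: 20.45
position: [539.0, -120.5, 112.0]
tcp_rot: [3.141, 0.0, -1.654]
force: [-0.4, 0.2, 0.9]
width: 68.2
```

Call:
carry_out --pt "0 0 -8 0 0 0" --pt "0 0 -16 0 0 0" --pt "0 0 -25 0 0 0" --pt "0 0 -30 0 0 0" --pt "0 0 -30 0 0 0" --pt "0 20 -20 0 0 0" --pt "0 30 0 0 0 0" --pt "0 30 0 0 0 0"

```text
clock: 21.12
position: [459.6, -114.0, 243.1]
tcp_rot: [-3.138, -0.0, -1.654]
force: [0.0, -0.3, 0.3]
width: 68.0
```

Call:
carry_out --pt "20 25 0 0 0 0" --pt "30 0 0 0 0 0" --pt "30 0 0 0 0 0" --pt "30 0 0 0 0 0" --pt "30 0 0 0 0 0" --pt "20 0 0 0 0 0" --pt "0 0 0 0 0 0" --pt "0 0 0 0 0 0"

```text
clock: 21.78
position: [420.6, -272.3, 241.5]
tcp_rot: [-3.141, 0.0, -1.657]
force: [0.9, 0.9, 0.2]
width: 68.4
```

```bash
python3 -c "
from h import *
s=readout.sense();print(s['clock'],s['position'],s['force'],s['qvel'].round(3))
for near in([555,-125,135],[560,235,150]):
    E=pinpose(near,45,save='fin');
    if len(E)==2:
        x,r,e=fit(E);print(x.round(3),r.round(1),np.arcsin((x[2]-132)/70))
a=cv2.imread('pics/fin_scene.png');b=cv2.imread('pics/fin_top.png')
cv2.imwrite('pics/fin.png',np.vstack([a[100:],b[50:340]])[:600])
"
```

```text
21.7833 [ 420.58372211 -272.34369006  241.46471255] [0.93812288 0.86335955 0.22094108] [-0.024 -0.012 -0.04   0.017 -0.009  0.001 -0.004]
scene [235.9 212.3] [248.1 254.7] 297
top [401.7 239. ] [403.4 192. ] 309
[ 5.52109e+02 -1.24792e+02  1.33714e+02 -8.60000e-02] [ 0.  -0.3  0.3  0.2  0.1 -0.4  0.3  0.4] 0.024485440724156295
scene [373.9 150.2] [406.4 178.9] 275
top [248.1 246.2] [238.  199.8] 322
[5.39307e+02 2.30797e+02 1.55361e+02 2.25000e-01] [ 0.4 -0.2  0.8  0.   0.4 -0.1  0.7  0.6] 0.34025745375147015
```

View pics/fin.png

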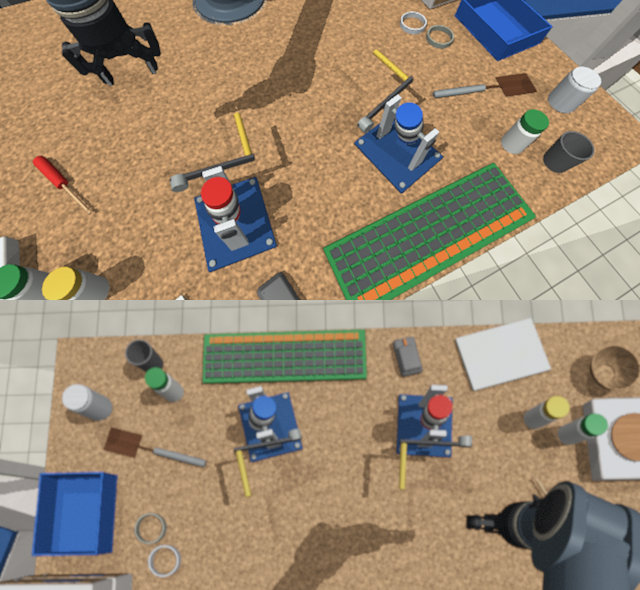

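The red jar is upright and the gripper is well clear at scene (110,40). The blue pin hasn't moved, so I'll hand in.

```bash
python3 -c "
from h import *
print(bot.hand_in())"
```

```text
the job is handed in; nothing more can be done
None
```

I swung the red-capped jar over until it was upside down, held it there, swung it back upright and let go. The job is handed in, at about 22 s of the 54 s allowed. No verdict is reported on hand-in, so what follows is from my own checks.

- **Upside down:** the camera put the jar at about 3.1 rad (2.88 needed). It stayed there for over 1 s, and a repeat measurement after the hold showed the same position.
- **Regrasping:** the pin rolled inside the pads during the swing. The first try at upside down reached only about 2.9 rad, so I regrasped and pushed further. I regrasped three more times on the way back.
- **Upright again:** the final camera fit gives about 0.02–0.05 rad (limit 0.2). The gripper is open and well clear of the tumbler, with no contact force.
- **Blue tumbler:** its pin fits to within about 0.2 mm of where it started.
- **Forces:** the highest tool force I read was about 25 N.

One small disagreement: pin height from the cameras gave a starting angle of about 0.33 rad, just above the stated 0.3 maximum. That suggests an offset of about 2 mm in height, or 0.03 rad in angle, which is small next to the margins above.

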